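# Tare the cup and weigh a marker on the packing-bench scale

### The arm

A 6-joint arm with a two-finger parallel gripper is mounted at the origin on the work surface. World frame = base frame: x ahead of the robot, y to its left, z up, the work surface at z = 0. Lengths are in m, angles in rad, forces in N, time in s.
With the tool pointing down it reaches from about 0.375 to 0.925 m from the base axis. Payload 5.7 kg.
Tool frame: the origin (TCP) lies between the finger pads; the fingertips stand 8 mm ahead of it and the grasp point (between the pads) lies 11 mm behind it; z points along the fingers, y is the line along which they close (so a half turn about z gives the same grasp; the last joint's range is limited). The gripper opens to 88 mm and grips with 3 to 60 N. Pads are 20 mm wide; open, the fingers measure 115 mm over their backs; the gripper's body (75 mm by 178 mm) begins 61 mm behind the grasp point.
Start: joints at [1.232, 0.359, 1.51, -0, 1.272, -0.115], TCP at [0.133, 0.585, 0.231] pointing down, gripper open.
Joint ranges: [-2.97, 2.97], [-1.01, 2.36], [0.21, 2.38], [-0.96, 4.11], [0.2, 2.71], [-2.98, 2.98]. Speed limits (rad/s): [2.39, 2.39, 3.14, 3.14, 3.14, 3.14].

### API

Orientations are given as a 3x3 rotation matrix whose columns are the frame's x, y, z axes.
In Python, from cell import status, get_image, ticket gives the robot as it stands. The module is installed in compiled form; this text tells all that it offers.
- The arm moves only by the tool step_arm, never from a script. Its argument "commands" is a list of rows, each a list of 3 entries, a list of its own where there are three numbers: the turn, a rotation vector about the tool's x, y, z in units of 8 degrees (1.0 is 8 degrees), then the shift along the tool's x, y, z in units of 30 mm (1.0 is 30 mm), then the finger opening in mm, from 0 to 87.8. In form: [[[rx, ry, rz], [x, y, z], grip], ...]. A call has 1 to 5 rows; each row shifts and turns the commanded pose from where the row before left it, along the tool's axes as they then stand; what a row does not reach is not made up. A row lasts 1/8 s, in which the tool goes at most 62.5 mm and 10.7 degrees, less where a joint would pass 70% of its speed; a pose out of reach is approached as far as the arm can. A call is refused whole if a number of a shift passes 1 or a number of a turn 1, either way. A call with a gripper value outside its range is refused whole. The fingers move at their own pace and stop on an object; "force" is the grip in N (left out, the last holds). Time passes only in rows, so rows that do not move let the fingers close. It gives the time, the measured TCP pose, the force, the opening and the grip force at its end, in the units of the state.
- status.get_obs(): the state, without advancing time (a new reading comes with each control period).
- get_image(name): name is "scene" or "top"; returns a dict with "pixels" (420x560x3 uint8, red, green, blue), "z_map" (420x560 float32, m along the optical axis (not along the pixel's ray), 0 where there is no reading), "vfov" (degrees; the focal length in pixels is half the picture's height over the tangent of half this angle, whatever the lens; pixels are square), "cx", "cy" (the principal point, pixels), "dist" ([k1, k2, p1, p2, k3] as OpenCV has them; the pictures are not rectified), "extrinsics" (4x4, takes a point from camera to world coordinates). Camera axes: x right, y up, looking along -z (the intrinsics and any distortion apply to the point x, -y, -z); pixel columns grow to the right and rows downward; lengths in m; the calibration is good to about 2 mm. A picture is of the moment at which its call begins.
- ticket.sign_off(): hands the job in; it is judged then, once.
The state is a dict: "t": time; "joint_positions": joint angles; "joint_vel": joint speeds; "joint_efforts": joint torques, N m; "tool_pos": TCP position; "tcp_rot": TCP orientation; "force": force on the tool from outside, world axes, zero at the start; "wrist_torque": the same for the moment, N m; "width": finger opening in m; "grip_force": force on a finger pad.
Only numpy, scipy, OpenCV 4.12 (cv2) and the standard library are available. Lean on these libraries where they do the work, as an engineer would, in place of code of your own. Each camera call takes 0.05 s, during which the arm holds its last target. There are 200 camera calls.

### The job

Weigh the orange paint marker: with the cup still empty on the scale press the green key (on) and then the yellow key (zero) fully down, one at a time; then take the orange marker from the stand, stand it bottom end down in the cup and let go; finally press the blue key fully down to record the weight. Never press the red key, never press two keys at once, and do not press blue before the marker stands released in the cup. Keep the cup upright on the scale and leave the other markers, the carton and the tape roll where they are.

Things in the scene. Friction and masses are not known exactly. Their poses are not given: they have to be found in the camera images.
- key_green_top (a point): centre of the top face of the green key: switches the scale on. Round flat-topped spring key, 30 mm diameter, in a black round collar 46 mm across; its top stands 10 mm above the collar and 48 mm above the table, the collar 12 mm above the console. Keys form a 2 x 2 block, neighbours 64 mm apart; which colour sits where varies
- key_green (a joint): travel of the green key in m: 0 up, 0.006 fully down (about 5 N); springs back
- key_yellow_top (a point): centre of the top face of the yellow key: zeroes (tares) the scale. Round flat-topped spring key, 30 mm diameter, in a black round collar 46 mm across; its top stands 10 mm above the collar and 48 mm above the table, the collar 12 mm above the console. Keys form a 2 x 2 block, neighbours 64 mm apart; which colour sits where varies
- key_yellow (a joint): travel of the yellow key in m: 0 up, 0.006 fully down (about 5 N); springs back
- key_blue_top (a point): centre of the top face of the blue key: records the weight. Round flat-topped spring key, 30 mm diameter, in a black round collar 46 mm across; its top stands 10 mm above the collar and 48 mm above the table, the collar 12 mm above the console. Keys form a 2 x 2 block, neighbours 64 mm apart; which colour sits where varies
- key_blue (a joint): travel of the blue key in m: 0 up, 0.006 fully down (about 5 N); springs back
- key_red_top (a point): centre of the top face of the red key: clears everything; not to be pressed. Round flat-topped spring key, 30 mm diameter, in a black round collar 46 mm across; its top stands 10 mm above the collar and 48 mm above the table, the collar 12 mm above the console. Keys form a 2 x 2 block, neighbours 64 mm apart; which colour sits where varies
- key_red (a joint): travel of the red key in m: 0 up, 0.006 fully down (about 5 N); springs back
- keypad: fixed grey console 180 x 140 mm (x, y), 26 mm high, with the four keys; its long x axis points to the raised dark display bar (34 mm deep, 56 mm above the table) at its far edge; origin on the table, in its underside, 10 mm nearer than its middle
- scale: fixed bench scale, flat square steel pan 180 x 180 mm whose top is 46 mm above the table; origin on the table below the pan's centre
- cup: white round open cup standing loose on the scale's pan; 80 mm high, 68 mm across at the rim, 54 mm at the foot, wall 4 mm, inner floor 5 mm above its underside, 160 g; origin at the centre of its underside
- stand: fixed dark wooden marker stand 70 x 180 mm (x, y), 55 mm high, with three holes 21 mm wide and 45 mm deep in a row along its y axis, 58 mm apart, one marker in each; origin at the centre of its underside
- marker_orange: the marker to be weighed: upright round paint marker, white barrel 16 mm diameter, orange cap 18 mm diameter over the top 50 mm; 150 mm long, about 30 g; origin at the centre of its bottom end, z along it to the cap
- marker_black: bystander in the stand: upright round paint marker, white barrel 16 mm diameter, black cap 18 mm diameter over the top 50 mm; 150 mm long, about 30 g; origin at the centre of its bottom end, z along it to the cap
- marker_violet: bystander in the stand: upright round paint marker, white barrel 16 mm diameter, violet cap 18 mm diameter over the top 50 mm; 150 mm long, about 30 g; origin at the centre of its bottom end, z along it to the cap
- carton: bystander: small closed brown carton 80 x 120 x 60 mm high on the table; origin at the centre of its underside
- tape: bystander: roll of brown packing tape lying flat, 90 mm diameter, 48 mm high; origin at the centre of its underside
Things that resemble listed ones, but are neither listed nor needed, are in the scene too. Leave any turquoise look-alike of the marker_orange alone.

How it is judged:
On the way, in this order (a step that is already met when the one before it is completed fails the run):
1. green key fully pressed (beyond 4.5 of 6 mm) alone, cup empty on the scale (value of joint key_green above 0.0045 m and value of joint each of key_yellow, key_blue, key_red below 0.002 m and horizontal distance between marker_orange and cup above 0.08 m and angle between cup's own z axis and vertical below 0.15 rad and horizontal distance between cup and scale below 0.085 m and z of cup in the frame of scale between 0.04 and 0.055 m), for 0.05 s.
2. then yellow key fully pressed alone, cup empty on the scale (value of joint key_yellow above 0.0045 m and value of joint each of key_green, key_blue, key_red below 0.002 m and horizontal distance between marker_orange and cup above 0.08 m and angle between cup's own z axis and vertical below 0.15 rad and horizontal distance between cup and scale below 0.085 m and z of cup in the frame of scale between 0.04 and 0.055 m), for 0.05 s.
3. orange marker stands in the cup on the scale, released and at rest (z of marker_orange in the frame of cup between 0 and 0.02 m and horizontal distance between marker_orange and cup below 0.034 m and angle between marker_orange's own z axis and vertical below 0.6 rad and angle between cup's own z axis and vertical below 0.15 rad and horizontal distance between cup and scale below 0.085 m and z of cup in the frame of scale between 0.04 and 0.055 m and linear speed of each of marker_orange, cup below 0.03 m/s and contact force between the fingers and marker_orange below 0.05 N), for 0.2 s.
4. blue key fully pressed alone while the marker stands in the cup (value of joint key_blue above 0.0045 m and value of joint each of key_green, key_yellow, key_red below 0.002 m and z of marker_orange in the frame of cup between 0 and 0.02 m and horizontal distance between marker_orange and cup below 0.034 m and angle between marker_orange's own z axis and vertical below 0.6 rad and angle between cup's own z axis and vertical below 0.15 rad and horizontal distance between cup and scale below 0.085 m and z of cup in the frame of scale between 0.04 and 0.055 m), for 0.05 s.
At the end, for the whole second after the job is handed in: Orange marker in the cup, bottom end down (within 20 mm of the cup's underside, lean under 0.6 rad); cup upright (0.15 rad) on the pan (within 85 mm of its centre); both at rest; all keys up; other markers, carton and tape within 30 mm of their starts (z of marker_orange in the frame of cup between 0 and 0.02 m and horizontal distance between marker_orange and cup below 0.034 m and angle between marker_orange's own z axis and vertical below 0.6 rad and angle between cup's own z axis and vertical below 0.15 rad and horizontal distance between cup and scale below 0.085 m and z of cup in the frame of scale between 0.04 and 0.055 m and linear speed of each of marker_orange, cup below 0.03 m/s and value of joint each of key_green, key_yellow, key_blue, key_red below 0.0015 m and distance of each of marker_black, marker_violet, carton, tape from where it was at the start of the episode below 0.03 m); the robot touches nothing.
It fails at once if the red key is pressed (beyond 3 mm) (value of joint key_red above 0.003 m).
It fails at once if two keys are down (beyond 3 mm) at once (value of joint each of key_green, key_yellow above 0.003 m or value of joint each of key_green, key_blue above 0.003 m or value of joint each of key_yellow, key_blue above 0.003 m).
It fails at once if the blue key is pressed (beyond 3 mm) while the orange marker is not standing released in the cup (value of joint key_blue above 0.003 m and (not (z of marker_orange in the frame of cup between 0 and 0.02 m and horizontal distance between marker_orange and cup below 0.034 m and angle between marker_orange's own z axis and vertical below 0.6 rad) or contact force between the fingers and marker_orange above 0.05 N)).
It fails at once if the cup is tipped beyond 0.5 rad or leaves the scale (angle between cup's own z axis and vertical above 0.5 rad or horizontal distance between cup and scale above 0.11 m or z of cup in the frame of scale above 0.08 m).
It fails at once if another marker, the carton or the tape roll is moved by more than 30 mm (distance of any of marker_black, marker_violet, carton, tape from where it was at the start of the episode above 0.03 m).
It also fails if it takes over 72 s, if anything falls off the work surface, if the arm or the gripper's body presses on something with over 40 N, if the wrist force passes 120 N, or if a joint passes its speed limit or range.

## Working session

There is one attempt and no reset: what is moved stays moved. The work goes in short steps, Python scripts to look and compute and a tool call to move; the robot and the scene stay as the last step left them, time stands still between calls to the robot, and variables do not carry over. Pictures are saved under pics/ and viewed, at most 10 in all, crops included, and the job is handed in when it is done.

Besides the shell and the picture viewer there is one more tool, called after "Request:" as a command line: name --argument value ..., lists and objects as JSON in quotes. step_arm: Moves the arm, as the interface text tells. Its arguments: {"type":"object","properties":{"commands":{"type":"array","items":{"type":"array"}},"force":{"type":"number"}},"required":["commands"]}

```bash
mkdir -p pics; cat > h.py <<'E'
import numpy as np, cv2
from cell import status, get_image, ticket
def cam(name):
    d=get_image(name); h,w=d["pixels"].shape[:2]
    f=h/2/np.tan(np.radians(d["vfov"])/2)
    d["K"]=np.array([[f,0,d["cx"]],[0,f,d["cy"]],[0,0,1.]]); d["D"]=np.array(d["dist"],float); d["E"]=np.array(d["extrinsics"]); return d
def rays(d,uv):
    n=cv2.undistortPoints(np.array(uv,float).reshape(-1,1,2),d["K"],d["D"]).reshape(-1,2)
    return np.c_[n[:,0],-n[:,1],-np.ones(len(n))]@d["E"][:3,:3].T, d["E"][:3,3]
def onplane(d,uv,z):
    r,o=rays(d,uv); return o+r*((z-o[2])/r[:,2])[:,None]
def cloud(d):
    h,w=d["z_map"].shape; u,v=np.meshgrid(np.arange(w),np.arange(h))
    r,o=rays(d,np.c_[u.ravel(),v.ravel()]); return (o+r*d["z_map"].ravel()[:,None]).reshape(h,w,3)
def save(d,n): cv2.imwrite(f"pics/{n}.png",cv2.cvtColor(d["pixels"],cv2.COLOR_RGB2BGR))
E
python3 - <<'E'
from h import *
for n in("scene","top"):
    d=cam(n); save(d,n+"0"); print(n,d["E"].round(3).tolist(),d["K"][0,0],d["D"])
o=status.get_obs(); print(o["t"],o["tool_pos"],o["tcp_rot"],o["width"])
E
```

```text
scene [[0.101, -0.679, 0.727, 1.234], [0.995, 0.079, -0.065, -0.064], [-0.014, 0.73, 0.683, 0.681], [0.0, 0.0, 0.0, 1.0]] 415.680932544789 [0.03952762 0.         0.         0.         0.        ]
top [[-0.024, 0.984, -0.176, 0.404], [-0.999, -0.028, -0.021, -0.021], [-0.026, 0.176, 0.984, 1.115], [0.0, 0.0, 0.0, 1.0]] 411.97596171460265 [0.01574436 0.         0.         0.         0.        ]
0.1 [0.13297054 0.58447265 0.22991377] [[-9.75070370e-01  2.21895238e-01 -5.25728839e-04]
 [ 2.21895792e-01  9.75069193e-01 -1.52548302e-03]
 [ 1.74124577e-04 -1.60411031e-03 -9.99998698e-01]] 0.08758612703936691
```

View pics/scene0.png

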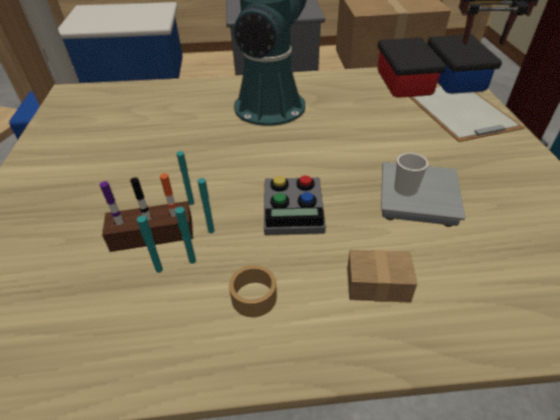

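View pics/top0.png

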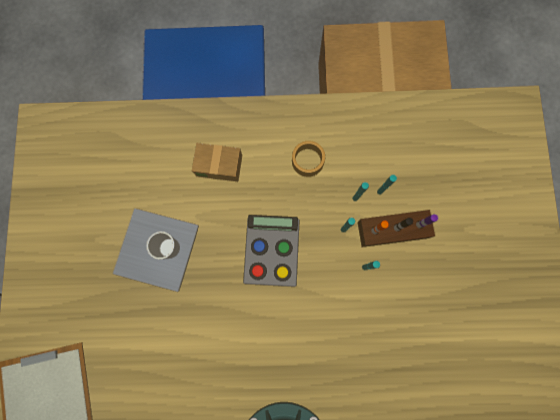

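The scene view shows violet, black and orange markers in the stand (about 110-168, 185), four turquoise look-alikes around it, the keypad at (293, 195) and the cup at (410, 172). In the top view the keys are blue (259, 246), green (284, 247), red (258, 271) and yellow (283, 272). The orange cap is at (384, 225) and the cup at (161, 245).

```bash
cat > m.py <<'E'
from h import *
T=cam("top"); S=cam("scene")
hs={k:cv2.cvtColor(d["pixels"],cv2.COLOR_RGB2HSV) for k,d in(("t",T),("s",S))}
P={"t":cloud(T),"s":cloud(S)}; D={"t":T,"s":S}
cols=dict(blue=((105,130,60),(125,255,255)),green=((50,120,60),(75,255,255)),yellow=((20,150,120),(32,255,255)),red=((0,180,110),(4,255,255)),orange=((5,200,150),(12,255,255)),turq=((82,120,60),(98,255,255)),violet=((128,100,50),(150,255,255)))
for c,(lo,hi) in cols.items():
  for k in"ts":
    m=cv2.inRange(hs[k],lo,hi); n,l,st,ce=cv2.connectedComponentsWithStats(m)
    for i in range(1,n):
      if st[i,4]<15: continue
      p=P[k][(l==i)&(D[k]["z_map"]>0)]
      if len(p)==0: continue
      med=np.median(p,0)
      if not(0.1<med[0]<1 and abs(med[1])<.7 and -.02<med[2]<.3): continue
      z=np.percentile(p[:,2],97); top=p[p[:,2]>z-.006]
      print(c,k,"px",ce[i].round(0),st[i,4],"med",med.round(3),"zmax",z.round(3),"topmean",top.mean(0).round(3),"on48",onplane(D[k],[ce[i]],.048)[0].round(3) if c in("blue","green","red","yellow") else"")
# cup rim / pan
for k in"ts":
  p=P[k]; H=hs[k]
  m=(p[...,1]>.1)&(p[...,1]<.6)&(p[...,0]>.2)&(p[...,0]<.7)
  q=p[m&(p[...,2]>.115)&(p[...,2]<.14)]
  q=q[np.hypot(*(q[:,:2]-np.median(q[:,:2],0)).T)<.06]
  (c,r)=cv2.minEnclosingCircle(q[:,:2].astype(np.float32)); print("cup",k,np.round(c,3),round(r,3),len(q),q[:,2].max().round(3))
  q=p[m&(p[...,2]>.04)&(p[...,2]<.052)&(p[...,1]>.2)]; print("pan",k,cv2.minAreaRect(q[:,:2].astype(np.float32)))
  m=(p[...,1]<-.1)&(p[...,1]>-.5)&(p[...,0]>.2)&(p[...,0]<.7)&(p[...,2]>.05)&(p[...,2]<.06)
  print("stand",k,cv2.minAreaRect(p[m][:,:2].astype(np.float32)))
E
python3 m.py
```

```text
blue t px [259. 246.] 90 med [0.507 0.05  0.048] zmax 0.052 topmean [0.508 0.05  0.049] on48 [0.508 0.05  0.048]
blue s px [307. 197.] 100 med [0.512 0.051 0.048] zmax 0.05 topmean [0.512 0.051 0.048] on48 [0.513 0.051 0.048]
green t px [283. 247.] 91 med [ 0.503 -0.013  0.048] zmax 0.052 topmean [ 0.502 -0.013  0.048] on48 [ 0.503 -0.014  0.048]
green s px [279. 198.] 80 med [ 0.508 -0.012  0.047] zmax 0.05 topmean [ 0.507 -0.012  0.048] on48 [ 0.508 -0.013  0.048]
yellow t px [282. 272.] 103 med [ 0.439 -0.008  0.048] zmax 0.052 topmean [ 0.439 -0.009  0.049] on48 [ 0.439 -0.009  0.048]
yellow s px [279. 181.] 27 med [ 0.449 -0.009  0.048] zmax 0.05 topmean [ 0.449 -0.009  0.048] on48 [ 0.449 -0.008  0.048]
red t px [257. 271.] 99 med [0.443 0.056 0.048] zmax 0.052 topmean [0.443 0.055 0.049] on48 [0.444 0.055 0.048]
red s px [305. 180.] 55 med [0.45  0.056 0.048] zmax 0.05 topmean [0.449 0.056 0.048] on48 [0.449 0.056 0.048]
turq t px [393. 178.] 35 med [ 0.652 -0.281  0.15 ] zmax 0.153 topmean [ 0.652 -0.281  0.151] on48 
turq t px [365. 186.] 34 med [ 0.635 -0.213  0.15 ] zmax 0
[... 769 characters left out ...]
 151 med [ 0.559 -0.362  0.143] zmax 0.16 topmean [ 0.556 -0.363  0.158] on48 
violet s px [116. 214.] 18 med [ 0.56  -0.362  0.082] zmax 0.088 topmean [ 0.56  -0.361  0.084] on48 
cup t [0.507 0.284] 0.034 199 0.13
pan t ((0.5059503316879272, 0.3201678693294525), (0.18025954067707062, 0.179502934217453), 73.49592590332031)
stand t ((0.568415641784668, -0.2809610962867737), (0.17955876886844635, 0.2222844362258911), 22.463050842285156)
cup s [0.51  0.284] 0.036 312 0.128
pan s ((0.5086746215820312, 0.3222441077232361), (0.179884672164917, 0.1858697086572647), 73.61477661132812)
stand s ((0.5726090669631958, -0.28089985251426697), (0.18581682443618774, 0.2203100174665451), 22.715112686157227)
```

```bash
cat > m2.py <<'E'
from h import *
for k in("top","scene"):
  d=cam(k); p=cloud(d); H=cv2.cvtColor(d["pixels"],cv2.COLOR_RGB2HSV)
  box=(p[...,0]>.5)&(p[...,0]<.6)&(p[...,1]<-.205)&(p[...,1]>-.4)&(d["z_map"]>0)
  q=p[box&(p[...,2]>.148)&(p[...,2]<.175)]
  h=H[box&(p[...,2]>.148)&(p[...,2]<.175)]
  for lo,hi,n in((-.27,-.2,"or"),(-.33,-.27,"bl"),(-.4,-.33,"vi")):
    s=(q[:,1]>lo)&(q[:,1]<hi)
    if s.any(): print(k,n,s.sum(),q[s].mean(0).round(4),((q[s].min(0)+q[s].max(0))/2).round(3),"HSV",np.median(h[s],0))
  b=box&(p[...,2]>.05)&(p[...,2]<.06); print("stand",cv2.minAreaRect(p[b][:,:2].astype(np.float32)))
E
python3 m2.py
```

```text
top or 52 [ 0.5383 -0.249   0.159 ] [ 0.539 -0.25   0.157] HSV [ 14. 255. 207.]
top bl 56 [ 0.5442 -0.3058  0.1588] [ 0.545 -0.307  0.157] HSV [18.5 75.5 46.5]
top vi 54 [ 0.5504 -0.3636  0.1587] [ 0.55  -0.365  0.157] HSV [140.  154.5 131. ]
stand ((0.5449755787849426, -0.30818232893943787), (0.070323146879673, 0.18075227737426758), 6.125192165374756)
scene or 73 [ 0.5443 -0.2488  0.1566] [ 0.541 -0.249  0.155] HSV [  9. 184. 137.]
scene bl 79 [ 0.5506 -0.3054  0.1563] [ 0.548 -0.306  0.155] HSV [21. 81. 22.]
scene vi 83 [ 0.5565 -0.3639  0.1563] [ 0.553 -0.365  0.155] HSV [140. 156.  94.]
stand ((0.5468533635139465, -0.3077954947948456), (0.07365933805704117, 0.1798509806394577), 6.363933563232422)
```

The orange marker top is at (0.540, -0.249, 0.159), which matches the 0.16 m expected, and the spacings to its neighbours match too. I'll move towards the keys, aligning tool y with world x and closing the fingers on the way.

Request:
step_arm --commands '[[[0, 0, 0.96], [-1, -0.8, 0], 0], [[0, 0, 0.96], [-1, -0.8, 0], 0], [[0, 0, 0.96], [-1, -0.6, 0], 0], [[0, 0, 0.97], [-1, -0.4, 0], 0], [[0, 0, 0.97], [-1, -0.2, 0], 0]]' --force 20

```text
t: 0.92
tool_pos: [0.23, 0.4385, 0.2307]
tcp_rot: [[-0.621, 0.784, 0.0], [0.784, 0.621, -0.0], [-0.0, -0.0, -1.0]]
force: [0.6, 1.3, 0.5]
width: 0.0412
grip_force: 0.0
```

Request:
step_arm --commands '[[[0, 0, 0.96], [-1, 0, 0], 0], [[0, 0, 0.96], [-1, 0.2, 0], 0], [[0, 0, 0.97], [-1, 0.2, 0], 0], [[0, 0, 0.97], [-1, 0.2, 0], 0], [[0, 0, 0.97], [-1, 0.2, 0], 0]]'

```text
t: 1.55
tool_pos: [0.3107, 0.3113, 0.2307]
tcp_rot: [[0.005, 1.0, 0.0], [1.0, -0.005, 0.0], [0.0, 0.0, -1.0]]
force: [-0.2, -0.4, 0.1]
width: 0.0008
grip_force: 0.0
```

```bash
cat > d.py <<'E'
from h import *; import sys
from scipy.spatial.transform import Rotation as Ro
o=status.get_obs(); R=np.array(o["tcp_rot"]); g=np.array(eval(sys.argv[1]))
Rg=np.array([[0,1,0],[1,0,0],[0,0,-1.]])
print("t",o["t"],"pos",np.round(o["tool_pos"],4),"w",round(o["width"],4),"F",np.round(o["force"],1),"shift units",np.round(R.T@(g-o["tool_pos"])/.03,2),"turn units",np.round(np.degrees(Ro.from_matrix(R.T@Rg).as_rotvec())/8,2))
E
python3 d.py "[.505,-.0125,.1]"
```

```text
t 1.55 pos [0.3107 0.3113 0.2307] w 0.0008 F [-0.2 -0.4  0.1] shift units [-10.76   6.53   4.36] turn units [ 0.   -0.   -0.04]
```

Request:
step_arm --commands '[[[0, 0, 0], [-1, 0.6, 0], 0], [[0, 0, 0], [-1, 0.6, 0], 0], [[0, 0, 0], [-1, 0.6, 0], 0], [[0, 0, 0], [-1, 0.6, 0], 0], [[0, 0, 0], [-1, 0.6, 0], 0]]'

```text
t: 2.17
tool_pos: [0.4005, 0.161, 0.2308]
tcp_rot: [[0.0, 1.0, 0.0], [1.0, -0.0, 0.0], [0.0, 0.0, -1.0]]
force: [0.3, -1.2, -0.2]
width: -0.0
grip_force: 0.0
```

Request:
step_arm --commands '[[[0, 0, 0], [-1, 0.7, 0], 0], [[0, 0, 0], [-1, 0.7, 0.5], 0], [[0, 0, 0], [-1, 0.7, 0.9], 0], [[0, 0, 0], [-1, 0.7, 1], 0], [[0, 0, 0], [-1, 0.5, 1], 0]]'

```text
t: 2.8
tool_pos: [0.5002, 0.0108, 0.128]
tcp_rot: [[0.001, 1.0, 0.001], [1.0, -0.001, -0.0], [-0.0, 0.001, -1.0]]
force: [-0.2, 0.4, 0.8]
width: 0.0004
grip_force: 0.0
```

Request:
step_arm --commands '[[[0, 0, 0], [-0.8, 0.2, 0.8], 0], [[0, 0, 0], [0, 0, 0], 0], [[0, 0, 0], [0, 0, 0], 0]]'

```text
t: 3.18
tool_pos: [0.5048, -0.0116, 0.1051]
tcp_rot: [[0.001, 1.0, -0.0], [1.0, -0.001, 0.0], [0.0, -0.0, -1.0]]
force: [-0.1, 1.1, -0.3]
width: 0.0003
grip_force: 0.0
```

```bash
python3 d.py "[.506,-.0125,.049]"
```

```text
t 3.175 pos [ 0.5048 -0.0116  0.1051] w 0.0003 F [-0.1  1.1 -0.3] shift units [-0.03  0.04  1.87] turn units [-0.   -0.   -0.01]
```

Request:
step_arm --commands '[[[0, 0, 0], [0, 0, 1], 0], [[0, 0, 0], [0, 0, 0.6], 0], [[0, 0, 0], [0, 0, 0.2], 0], [[0, 0, 0], [0, 0, 0], 0], [[0, 0, 0], [0, 0, 0], 0]]'

```text
t: 3.8
tool_pos: [0.5051, -0.0115, 0.0517]
tcp_rot: [[0.0, 1.0, 0.001], [1.0, -0.0, 0.0], [0.0, 0.001, -1.0]]
force: [-0.9, 2.4, 4.4]
width: 0.0004
grip_force: 2.0
```

Request:
step_arm --commands '[[[0, 0, 0], [0, 0, 0.08], 0], [[0, 0, 0], [0, 0, 0], 0], [[0, 0, 0], [0, 0, 0], 0]]'

```text
t: 4.18
tool_pos: [0.5053, -0.0117, 0.05]
tcp_rot: [[0.001, 1.0, 0.001], [1.0, -0.001, 0.0], [0.0, 0.001, -1.0]]
force: [-4.2, 4.5, 20.3]
width: 0.0003
grip_force: 10.0
```

Request:
step_arm --commands '[[[0, 0, 0], [0, 0, -1], 0], [[0, 0, 0], [0, -0.5, -0.4], 0], [[0, 0, 0], [0.1, -0.9, 0], 0], [[0, 0, 0], [0, -0.7, 0], 0], [[0, 0, 0], [0, 0, 0], 0]]'

```text
t: 4.8
tool_pos: [0.439, -0.0088, 0.09]
tcp_rot: [[0.001, 1.0, -0.002], [1.0, -0.001, 0.0], [0.0, -0.002, -1.0]]
force: [0.8, 0.2, 0.6]
width: 0.0005
grip_force: 0.0
```

```bash
python3 d.py "[.443,-.0085,.050]"
```

```text
t 4.8 pos [ 0.439  -0.0088  0.09  ] w 0.0005 F [0.8 0.2 0.6] shift units [0.01 0.14 1.33] turn units [-0.02 -0.   -0.  ]
```

Request:
step_arm --commands '[[[0, 0, 0], [0, 0.1, 0.7], 0], [[0, 0, 0], [0, 0, 0.5], 0], [[0, 0, 0], [0, 0, 0.13], 0], [[0, 0, 0], [0, 0, 0], 0], [[0, 0, 0], [0, 0, 0], 0]]'

```text
t: 5.42
tool_pos: [0.4462, -0.0093, 0.0509]
tcp_rot: [[0.0, 1.0, 0.002], [1.0, -0.0, -0.001], [-0.001, 0.002, -1.0]]
force: [0.4, -0.3, 5.0]
width: 0.0008
grip_force: 2.2
```

Request:
step_arm --commands '[[[0, 0, 0], [0, 0, 0.04], 0], [[0, 0, 0], [0, 0, 0], 0], [[0, 0, 0], [0, 0, 0], 0]]'

```text
t: 5.8
tool_pos: [0.4462, -0.0093, 0.0502]
tcp_rot: [[0.0, 1.0, 0.003], [1.0, -0.0, -0.001], [-0.001, 0.003, -1.0]]
force: [-0.4, -1.2, 12.7]
width: 0.0009
grip_force: 6.4
```

Request:
step_arm --commands '[[[0, 0, 0], [0, 0, -1], 0], [[0, 0, 0], [0, 0, -1], 0], [[0, 0, 0], [-0.5, 0.3, -1], 0], [[0, 0, 0], [-1, 0.4, -1], 30], [[0, 0, 0], [-1, 0.4, -1], 40]]'

```text
t: 6.42
tool_pos: [0.4777, -0.0845, 0.2001]
tcp_rot: [[-0.0, 1.0, -0.001], [1.0, 0.0, 0.0], [0.0, -0.001, -1.0]]
force: [0.9, 0.2, 0.3]
width: 0.017
grip_force: 0.0
```

```bash
python3 d.py "[.540,-.249,.20]"
```

```text
t 6.425 pos [ 0.4777 -0.0845  0.2001] w 0.017 F [0.9 0.2 0.3] shift units [-5.49  2.08 -0.  ] turn units [-0. -0.  0.]
```

Request:
step_arm --commands '[[[0, 0, 0], [-1, 0.4, 0], 44], [[0, 0, 0], [-1, 0.4, 0], 44], [[0, 0, 0], [-1, 0.4, 0], 44], [[0, 0, 0], [-1, 0.4, 0], 44], [[0, 0, 0], [-1, 0.4, 0], 44]]'

```text
t: 7.05
tool_pos: [0.5377, -0.2347, 0.1988]
tcp_rot: [[0.001, 1.0, -0.001], [1.0, -0.001, 0.001], [0.001, -0.001, -1.0]]
force: [-0.0, -0.2, 0.2]
width: 0.0443
grip_force: 0.0
```

Request:
step_arm --commands '[[[0, 0, 0], [-0.4, 0, 0], 44], [[0, 0, 0], [0, 0, 0], 44], [[0, 0, 0], [0, 0, 0], 44]]'

```text
t: 7.42
tool_pos: [0.537, -0.2448, 0.199]
tcp_rot: [[0.0, 1.0, -0.001], [1.0, -0.0, 0.001], [0.001, -0.001, -1.0]]
force: [-0.2, 0.6, -0.9]
width: 0.0441
grip_force: 0.0
```

```bash
python3 d.py "[.541,-.249,.119]"; python3 -c "
from h import *
for n in('scene','top'): d=cam(n); save(d,n+'1')
a=cv2.imread('pics/scene1.png')[130:300,60:260]; b=cv2.imread('pics/top1.png')[150:320,300:500]
cv2.imwrite('pics/c1.png',cv2.resize(np.hstack([a,b]),None,fx=2,fy=2))"
```

```text
t 7.425 pos [ 0.537  -0.2448  0.199 ] w 0.0441 F [-0.2  0.6 -0.9] shift units [-0.14  0.14  2.67] turn units [-0.01 -0.01 -0.  ]
```

View pics/c1.png

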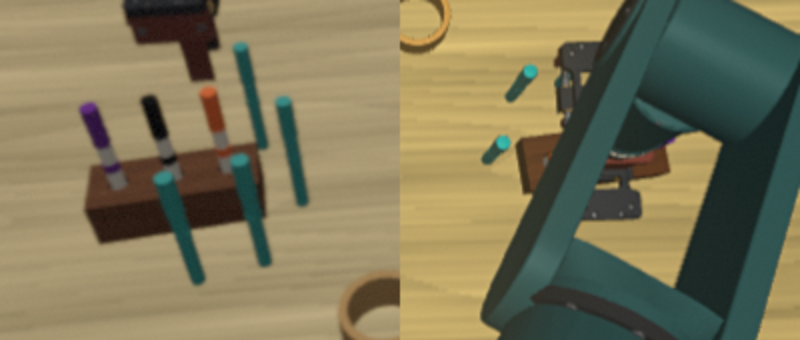

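The crop shows the fingers at (200, 60) directly above the orange cap at (210, 95), clear of the posts. Descending now.

Request:
step_arm --commands '[[[0, 0, 0], [-0.14, 0.12, 0.7], 44], [[0, 0, 0], [0, 0, 0.7], 44], [[0, 0, 0], [0, 0, 0.7], 44], [[0, 0, 0], [0, 0, 0.55], 44], [[0, 0, 0], [0, 0, 0], 44]]'

```text
t: 8.15
tool_pos: [0.5405, -0.2493, 0.1186]
tcp_rot: [[-0.0, 1.0, -0.002], [1.0, 0.0, 0.001], [0.001, -0.002, -1.0]]
force: [0.5, 0.4, -0.5]
width: 0.0436
grip_force: 0.0
```

Request:
step_arm --commands '[[[0, 0, 0], [0, 0, 0], 10], [[0, 0, 0], [0, 0, 0], 10], [[0, 0, 0], [0, 0, 0], 10], [[0, 0, 0], [0, 0, 0], 10]]' --force 12

```text
t: 8.65
tool_pos: [0.5417, -0.2505, 0.1203]
tcp_rot: [[0.0, 1.0, 0.001], [1.0, -0.0, -0.001], [-0.001, 0.001, -1.0]]
force: [-0.8, -0.3, 2.8]
width: 0.0176
grip_force: 12.0
```

Request:
step_arm --commands '[[[0, 0, 0], [0, 0, -0.5], 10], [[0, 0, 0], [0, 0, -1], 10], [[0, 0, 0], [0, 0, -1], 10], [[0, 0, 0], [0, 0, -1], 10], [[0, 0, 0], [0, 0, -1], 10]]'

```text
t: 9.28
tool_pos: [0.5413, -0.2501, 0.2567]
tcp_rot: [[0.0, 1.0, 0.001], [1.0, -0.0, -0.0], [-0.0, 0.001, -1.0]]
force: [-0.7, -0.4, -0.3]
width: 0.0172
grip_force: 12.0
```

Request:
step_arm --commands '[[[0, 0, 0], [0, 0, -1], 10], [[0, 0, 0], [0, 0, 0], 10], [[0, 0, 0], [0, 0, 0], 10]]'

```text
t: 9.65
tool_pos: [0.5409, -0.2499, 0.2843]
tcp_rot: [[0.0, 1.0, -0.001], [1.0, -0.0, 0.0], [0.0, -0.001, -1.0]]
force: [0.2, -0.3, -0.3]
width: 0.0178
grip_force: 12.0
```

```bash
python3 d.py "[.5085,.284,.28]"; python3 -c "
from h import *
d=cam('scene'); save(d,'scene2'); print(cv2.imwrite('pics/c2.png',cv2.resize(cv2.imread('pics/scene2.png')[80:300,60:330],None,fx=2,fy=2)))"
```

```text
t 9.65 pos [ 0.5409 -0.2499  0.2843] w 0.0178 F [ 0.2 -0.3 -0.3] shift units [17.8  -1.09  0.15] turn units [-0. -0. -0.]
True
```

View pics/c2.png

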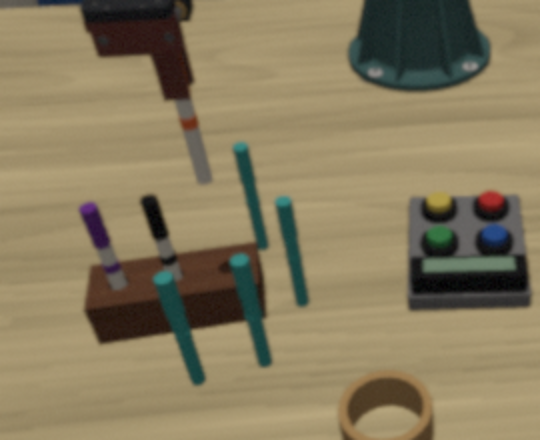

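The orange marker hangs vertically in the fingers, its lower end at crop (205, 180), and the others are undisturbed. Carrying it to the cup.

Request:
step_arm --commands '[[[0, 0, 0], [0.6, 0, 0], 10], [[0, 0, 0], [1, 0, 0], 10], [[0, 0, 0], [1, -0.1, 0], 10], [[0, 0, 0], [1, -0.1, 0], 10], [[0, 0, 0], [1, -0.1, 0], 10]]'

```text
t: 10.32
tool_pos: [0.5315, -0.1099, 0.2837]
tcp_rot: [[0.0, 1.0, -0.002], [1.0, -0.0, 0.001], [0.001, -0.002, -1.0]]
force: [0.6, -0.2, -0.8]
width: 0.0179
grip_force: 12.0
```

Request:
step_arm --commands '[[[0, 0, 0], [1, 0, 0], 10], [[0, 0, 0], [1, -0.1, 0], 10], [[0, 0, 0], [1, -0.1, 0], 10], [[0, 0, 0], [1, -0.1, 0], 10], [[0, 0, 0], [1, -0.1, 0], 10]]'

```text
t: 10.95
tool_pos: [0.5192, 0.0398, 0.2838]
tcp_rot: [[-0.0, 1.0, -0.002], [1.0, 0.0, 0.0], [0.0, -0.002, -1.0]]
force: [0.7, -0.3, -0.8]
width: 0.0178
grip_force: 12.0
```

Request:
step_arm --commands '[[[0, 0, 0], [1, 0, 0], 10], [[0, 0, 0], [1, -0.1, 0], 10], [[0, 0, 0], [1, -0.1, 0], 10], [[0, 0, 0], [1, -0.1, 0], 10], [[0, 0, 0], [1, -0.1, 0], 10]]'

```text
t: 11.58
tool_pos: [0.507, 0.1895, 0.2837]
tcp_rot: [[-0.0, 1.0, -0.002], [1.0, 0.0, -0.0], [-0.0, -0.002, -1.0]]
force: [0.9, 0.0, -0.3]
width: 0.0174
grip_force: 12.0
```

Request:
step_arm --commands '[[[0, 0, 0], [1, 0, 0], 10], [[0, 0, 0], [0.8, 0, 0], 10], [[0, 0, 0], [0.4, 0, 0], 10], [[0, 0, 0], [0, 0, 0], 10], [[0, 0, 0], [0, 0, 0], 10]]'

```text
t: 12.2
tool_pos: [0.5083, 0.2532, 0.2844]
tcp_rot: [[0.001, 1.0, -0.001], [1.0, -0.001, -0.001], [-0.001, -0.001, -1.0]]
force: [-0.6, -0.5, 0.4]
width: 0.018
grip_force: 12.0
```

```bash
python3 d.py "[.5085,.284,.16]"; cat > mk.py <<'E'
from h import *
o=status.get_obs(); t=np.array(o["tool_pos"])
for n in("top","scene"):
  d=cam(n); save(d,n+"3"); p=cloud(d); v=d["z_map"]>0
  near=v&(np.hypot(p[...,0]-.508,p[...,1]-.284)<.06)
  q=p[near&(p[...,2]>.118)&(p[...,2]<.135)]; 
  if len(q): c,r=cv2.minEnclosingCircle(q[:,:2].astype(np.float32)); print(n,"rim",np.round(c,4),round(r,4),len(q))
  for z0 in(.16,.17,.18,.19,.20,.21,.22,.23):
    q=p[near&(p[...,2]>z0)&(p[...,2]<z0+.01)]
    if len(q)>3: print(n,"marker",z0,len(q),q.mean(0).round(4))
E
python3 mk.py
```

```text
t 12.2 pos [0.5083 0.2532 0.2844] w 0.018 F [-0.6 -0.5  0.4] shift units [1.03 0.01 4.15] turn units [-0.    0.01 -0.  ]
top rim [0.5074 0.2834] 0.0335 106
top marker 0.18 11 [0.5053 0.2463 0.1845]
top marker 0.19 9 [0.5042 0.2472 0.1941]
top marker 0.2 9 [0.5028 0.2467 0.205 ]
top marker 0.21 9 [0.5051 0.2469 0.2139]
top marker 0.22 12 [0.5052 0.2462 0.2239]
top marker 0.23 10 [0.5037 0.2476 0.2339]
scene rim [0.5105 0.2852] 0.0344 260
scene marker 0.17 16 [0.5138 0.251  0.1775]
scene marker 0.18 28 [0.5144 0.2514 0.1853]
scene marker 0.19 32 [0.5144 0.2512 0.195 ]
scene marker 0.2 36 [0.5138 0.2509 0.2051]
scene marker 0.21 32 [0.5128 0.2512 0.2152]
scene marker 0.22 33 [0.5131 0.251  0.225 ]
scene marker 0.23 34 [0.513  0.2509 0.2348]
```

The marker is vertical with its bottom at about 0.175. I'll centre it over the cup and lower it.

Request:
step_arm --commands '[[[0, 0, 0], [0.6, 0, 0], 10], [[0, 0, 0], [0.43, 0, 0], 10], [[0, 0, 0], [0, 0, 0.5], 10], [[0, 0, 0], [0, 0, 0.7], 10], [[0, 0, 0], [0, 0, 0], 10]]'

```text
t: 12.92
tool_pos: [0.5069, 0.284, 0.2461]
tcp_rot: [[0.0, 1.0, -0.005], [1.0, -0.0, -0.002], [-0.002, -0.005, -1.0]]
force: [-0.3, -0.2, -0.6]
width: 0.0181
grip_force: 12.0
```

Request:
step_arm --commands '[[[0, 0, 0], [0, 0, 0.7], 10], [[0, 0, 0], [0, 0, 0.7], 10], [[0, 0, 0], [0, 0, 0.7], 10], [[0, 0, 0], [0, 0, 0.5], 10], [[0, 0, 0], [0, 0, 0], 10]]'

```text
t: 13.55
tool_pos: [0.508, 0.2844, 0.1698]
tcp_rot: [[0.0, 1.0, -0.002], [1.0, -0.0, -0.001], [-0.001, -0.002, -1.0]]
force: [-0.8, 0.5, 0.7]
width: 0.0177
grip_force: 12.0
```

Request:
step_arm --commands '[[[0, 0, 0], [0, 0, 0.12], 10], [[0, 0, 0], [0, 0, 0.12], 10], [[0, 0, 0], [0, 0, 0], 10], [[0, 0, 0], [0, 0, 0], 10]]'

```text
t: 14.05
tool_pos: [0.5087, 0.2848, 0.1637]
tcp_rot: [[0.0, 1.0, 0.0], [1.0, -0.0, 0.0], [0.0, 0.0, -1.0]]
force: [-0.8, 0.0, -0.7]
width: 0.0179
grip_force: 12.0
```

Request:
step_arm --commands '[[[0, 0, 0], [0, 0, 0.06], 10], [[0, 0, 0], [0, 0, 0.03], 10], [[0, 0, 0], [0, 0, 0], 10], [[0, 0, 0], [0, 0, 0], 10]]'

```text
t: 14.55
tool_pos: [0.5088, 0.2848, 0.1613]
tcp_rot: [[0.0, 1.0, 0.001], [1.0, -0.0, 0.0], [0.0, 0.001, -1.0]]
force: [-1.1, 0.2, 5.7]
width: 0.0179
grip_force: 12.0
```

Contact with the cup floor (5.7 N). Opening the fingers slowly.

Request:
step_arm --commands '[[[0, 0, 0], [0, 0, -0.03], 18], [[0, 0, 0], [0, 0, 0], 24], [[0, 0, 0], [0, 0, 0], 34], [[0, 0, 0], [0, 0, 0], 50], [[0, 0, 0], [0, 0, 0], 70]]'

```text
t: 15.18
tool_pos: [0.5086, 0.2847, 0.1615]
tcp_rot: [[0.0, 1.0, -0.0], [1.0, -0.0, -0.0], [-0.0, -0.0, -1.0]]
force: [0.6, -0.7, 0.4]
width: 0.0506
grip_force: 0.0
```

Request:
step_arm --commands '[[[0, 0, 0], [0, 0, 0], 86], [[0, 0, 0], [0, 0, 0], 86], [[0, 0, 0], [0, 0, 0], 86]]'

```text
t: 15.55
tool_pos: [0.5086, 0.2847, 0.1617]
tcp_rot: [[0.0, 1.0, -0.0], [1.0, -0.0, -0.0], [-0.0, -0.0, -1.0]]
force: [-0.5, 0.5, 0.1]
width: 0.0801
grip_force: 0.0
```

```bash
python3 d.py "[.5085,.284,.16]"; python3 -c "
from h import *
d=cam('scene'); save(d,'scene4'); print(cv2.imwrite('pics/c4.png',cv2.resize(cv2.imread('pics/scene4.png')[60:260,320:520],None,fx=3,fy=3)))"
```

```text
t 15.55 pos [0.5086 0.2847 0.1617] w 0.0801 F [-0.5  0.5  0.1] shift units [-0.02 -0.    0.06] turn units [-0.  0. -0.]
True
```

View pics/c4.png

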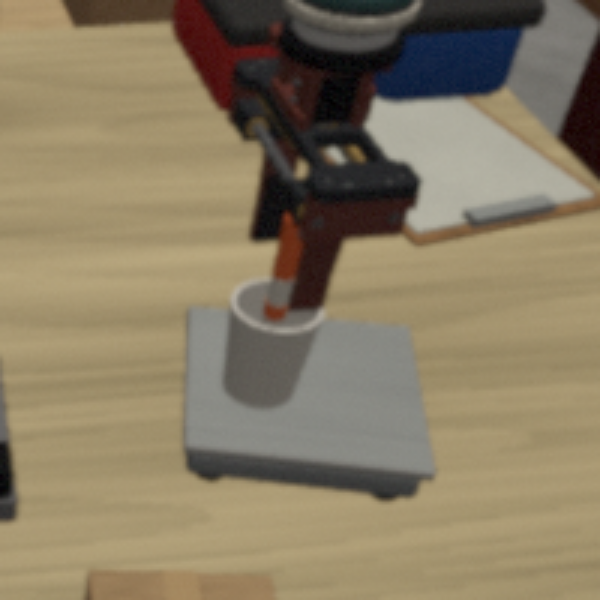

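The marker stands released in the upright cup, its cap at (288, 245), with the fingers clear on both sides. Retracting straight up.

Request:
step_arm --commands '[[[0, 0, 0], [0, 0, -0.4], 86], [[0, 0, 0], [0, 0, -0.7], 86], [[0, 0, 0], [0, 0, -1], 86], [[0, 0, 0], [0, 0, -1], 86], [[0, 0, 0], [0, 0, -0.5], 86]]'

```text
t: 16.23
tool_pos: [0.5095, 0.2851, 0.2722]
tcp_rot: [[0.0, 1.0, 0.003], [1.0, -0.0, 0.001], [0.001, 0.003, -1.0]]
force: [-0.2, -0.2, 0.1]
width: 0.086
grip_force: 0.0
```

Request:
step_arm --commands '[[[0, 0, 0], [-1, 0, 0], 86], [[0, 0, 0], [-1, 0, 0], 86], [[0, 0, 0], [-1, 0, 0], 60], [[0, 0, 0], [-1, 0, 0], 20], [[0, 0, 0], [-1, 0, 0], 0]]'

```text
t: 16.85
tool_pos: [0.5082, 0.1337, 0.2695]
tcp_rot: [[0.0, 1.0, -0.0], [1.0, -0.0, -0.0], [-0.0, -0.0, -1.0]]
force: [0.0, 0.5, -0.0]
width: 0.0596
grip_force: 0.0
```

Request:
step_arm --commands '[[[0, 0, 0], [-1, 0, 0], 0], [[0, 0, 0], [-1, 0, 0], 0], [[0, 0, 0], [-0.5, 0, 0], 0], [[0, 0, 0], [0, 0, 0.5], 0], [[0, 0, 0], [0, 0, 0], 0]]'

```text
t: 17.48
tool_pos: [0.5072, 0.0604, 0.2529]
tcp_rot: [[0.0, 1.0, -0.003], [1.0, -0.0, 0.0], [0.0, -0.003, -1.0]]
force: [-1.0, -0.5, -0.2]
width: 0.0095
grip_force: 0.0
```

```bash
python3 d.py "[.510,.0505,.1]"; python3 -c "
from h import *
d=cam('scene'); save(d,'scene5'); print(cv2.imwrite('pics/c5.png',cv2.resize(cv2.imread('pics/scene5.png')[60:260,240:500],None,fx=3,fy=3)))
p=cloud(d); near=(d['z_map']>0)&(np.hypot(p[...,0]-.508,p[...,1]-.284)<.08)
for z0 in(.12,.14,.16,.18,.19,.2,.21):
  q=p[near&(p[...,2]>z0)&(p[...,2]<z0+.01)]
  if len(q): print(z0,len(q),q.mean(0).round(4))"
```

```text
t 17.475 pos [0.5072 0.0604 0.2529] w 0.0095 F [-1.  -0.5 -0.2] shift units [-0.33  0.11  5.1 ] turn units [-0.02 -0.   -0.  ]
True
0.12 218 [0.5143 0.2833 0.1244]
0.14 31 [0.514  0.2825 0.1454]
0.16 35 [0.5146 0.2814 0.1651]
0.18 38 [0.514  0.282  0.1849]
0.19 37 [0.5138 0.2817 0.1955]
0.2 33 [0.5094 0.2842 0.2019]
```

View pics/c5.png

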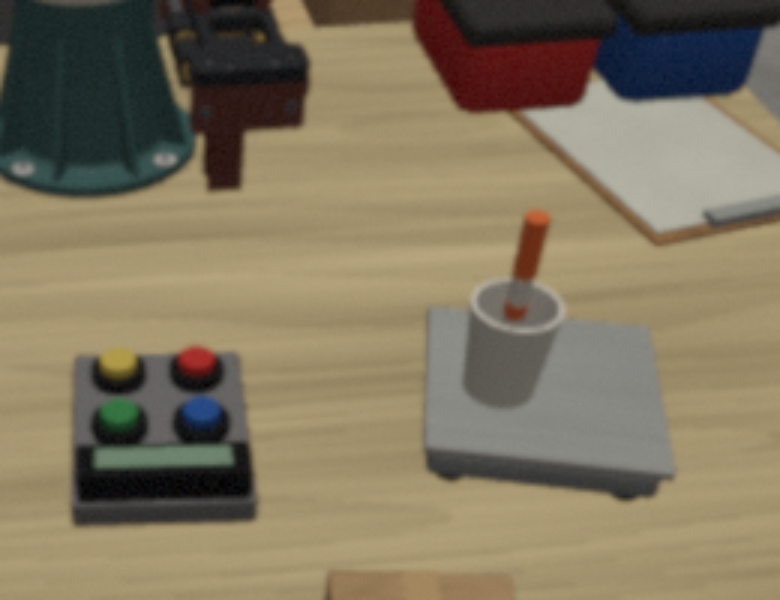

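The marker stands vertical in the upright cup (cap at (537, 220), top at z ≈ 0.20) and all four keys are up. Next is blue, at (203, 410).

Request:
step_arm --commands '[[[0, 0, 0], [-0.3, 0.1, 1], 0], [[0, 0, 0], [0, 0, 1], 0], [[0, 0, 0], [0, 0, 1], 0], [[0, 0, 0], [0, 0, 1], 0], [[0, 0, 0], [0, 0, 0.9], 0]]'

```text
t: 18.15
tool_pos: [0.5115, 0.0517, 0.1067]
tcp_rot: [[-0.001, 1.0, -0.0], [1.0, 0.001, 0.0], [0.0, -0.0, -1.0]]
force: [-0.5, 0.8, -0.4]
width: 0.0004
grip_force: 0.0
```

Request:
step_arm --commands '[[[0, 0, 0], [0, 0, 0], 0], [[0, 0, 0], [0, 0, 0], 0]]'

```text
t: 18.4
tool_pos: [0.5122, 0.0512, 0.1084]
tcp_rot: [[-0.0, 1.0, 0.001], [1.0, 0.0, 0.0], [0.0, 0.001, -1.0]]
force: [0.5, 0.1, -0.0]
width: 0.0003
grip_force: 0.0
```

```bash
python3 d.py "[.511,.0505,.050]"
```

```text
t 18.4 pos [0.5122 0.0512 0.1084] w 0.0003 F [ 0.5  0.1 -0. ] shift units [-0.02 -0.04  1.95] turn units [ 0.01 -0.    0.  ]
```

Request:
step_arm --commands '[[[0, 0, 0], [0, 0, 1], 0], [[0, 0, 0], [0, 0, 0.7], 0], [[0, 0, 0], [0, 0, 0.2], 0], [[0, 0, 0], [0, 0, 0.03], 0], [[0, 0, 0], [0, 0, 0], 0]]'

```text
t: 19.02
tool_pos: [0.5122, 0.0508, 0.0509]
tcp_rot: [[0.0, 1.0, 0.002], [1.0, -0.0, 0.0], [0.0, 0.002, -1.0]]
force: [-0.8, 1.1, 4.5]
width: -0.0001
grip_force: 2.2
```

Request:
step_arm --commands '[[[0, 0, 0], [0, 0, 0.05], 0], [[0, 0, 0], [0, 0, 0], 0], [[0, 0, 0], [0, 0, 0], 0]]'

```text
t: 19.4
tool_pos: [0.5123, 0.0508, 0.0501]
tcp_rot: [[0.0, 1.0, 0.002], [1.0, -0.0, 0.0], [0.0, 0.002, -1.0]]
force: [-4.1, 1.1, 17.0]
width: 0.0006
grip_force: 8.6
```

Request:
step_arm --commands '[[[0, 0, 0], [0, 0, -0.7], 0], [[0, 0, 0], [0, 0, -1], 0], [[0, 0, 0], [0, 0, -1], 0], [[0, 0, 0], [0, 0, -1], 0], [[0, 0, 0], [0, 0, -0.7], 0]]'

```text
t: 20.02
tool_pos: [0.5121, 0.0506, 0.1821]
tcp_rot: [[0.0, 1.0, 0.002], [1.0, -0.0, -0.0], [-0.0, 0.002, -1.0]]
force: [0.3, 0.2, -0.9]
width: 0.0005
grip_force: 0.0
```

Request:
step_arm --commands '[[[0, 0, 0], [0, 0, 0], 0], [[0, 0, 0], [0, 0, 0], 0], [[0, 0, 0], [0, 0, 0], 0]]'

```text
t: 20.4
tool_pos: [0.5107, 0.0507, 0.1791]
tcp_rot: [[0.0, 1.0, -0.002], [1.0, -0.0, -0.0], [-0.0, -0.002, -1.0]]
force: [-1.1, -0.4, -0.3]
width: -0.0
grip_force: 0.0
```

```bash
python3 -c "
from h import *
save(cam('scene'),'scene6')"
```

```text
(no output)
```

View pics/scene6.png

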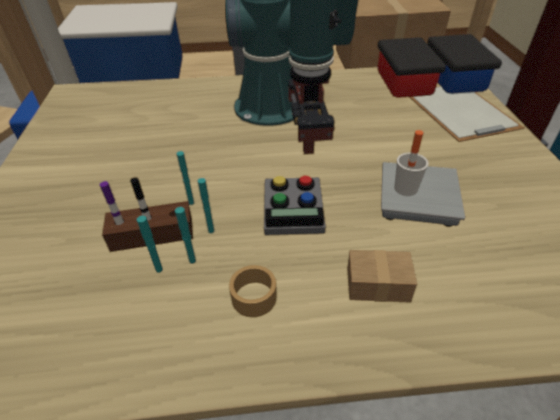

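The picture shows the marker in the cup (417, 150), all keys up, the bystanders in place and the arm clear. Handing in.

```bash
python3 -c "
from cell import ticket; print(ticket.sign_off())"
```

```text
the job is handed in; nothing more can be done
None
```

I pressed green and then yellow, stood the orange marker in the cup and released it, then pressed blue; each key bottomed out at about 6 mm of travel, and I handed the job in at about 20 s, though sign-off returned no verdict.

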